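Refit the amplifier's knob and hold it pressed

ROBOT

A 6-joint arm with a two-finger parallel gripper is mounted at the origin on the work surface. World frame = base frame: x ahead of the robot, y to its left, z up, the work surface at z = 0. Lengths are in mm, angles in degrees, forces in N, time in s.
With the tool pointing down it reaches from about 350 to 875 mm from the base axis. Payload 15.5 kg.
Tool frame: the origin (TCP) lies at the very end of the fingers, on their centre line; the grasp point (between the pads) lies 19 mm behind it; z points along the fingers, y is the direction in which the jaws open and shut (so a half turn about z gives the same grasp; the last joint's range is limited). The gripper opens to 85 mm and grips with 20 to 120 N. Pads are 22 mm wide; open, the fingers measure 114 mm over their backs; the gripper's body (76 mm by 85 mm) begins 54 mm behind the grasp point. The pads swing forward as they close: fully open they stand 13 mm farther back than shut.
Start: joints at [58.986, 28.281, 77.091, -0, 74.628, -5.472], TCP at [269.483, 563.92, 231.277] pointing down, gripper open.
Joint ranges: [-166.48, 166.48], [-47.26, 123.95], [12.59, 153.08], [-70.14, 250.14], [6.76, 159.57], [-176.63, 176.63]. Speed limits (degrees/s): [108.29, 108.29, 147.25, 172.46, 172.46, 172.46].

INTERFACE

Orientations are given as a 3x3 rotation matrix whose columns are the frame's x, y, z axes.
In Python, from rig import manip gives the robot as it stands. The module is installed in compiled form; this text tells all that it offers.
- The arm moves only by the tool servo_tool, never from a script. Its argument "targets" is a list of rows, each a list of 5 numbers: the shift along the world's x, y, z in cm, then the turn about the world's z in units of 10 degrees (1.0 is 10 degrees), then the closure in counts, from 0 (fully open) to 255 (shut). A call has 1 to 12 rows; each row is the pose to reach, as a shift and turn from the pose measured when the call began; what a row does not reach only later rows make up. A row lasts 1/8 s, in which the tool goes at most 62.5 mm and 10.7 degrees, less where a joint would pass 70% of its speed; a pose out of reach is approached as far as the arm can. A call with a gripper value outside its range is refused whole. The fingers move at their own pace and stop on an object; "squeeze" is the grip in N (left out, the last holds). Time passes only in rows, so rows that repeat a pose let the fingers close. It gives the time, the measured TCP pose, the force and the opening at its end, in the units of the state.
- manip.read_state(): the state, without advancing time (a new reading comes with each control period).
- manip.snapshot(name): name is "scene" or "top" or "wrist"; returns (picture, depth): 400x640x3 uint8, red, green, blue; 400x640 float32, mm along the optical axis (not along the pixel's ray), 0 where there is no reading.
- manip.get_calibration(name): a dict with "vertical_fov" (degrees; the focal length in pixels is half the picture's height over the tangent of half this angle, whatever the lens; pixels are square), "cx", "cy" (the principal point, pixels), "R" (3x3) and "t" (3): a world point X has camera coordinates R X + t; the wrist camera has in their place "tool_from_camera" (4x4, takes a point from camera to tool coordinates, whose origin is the TCP and whose axes are the flange's). Camera axes: x right, y down, z forward; pixel columns grow to the right and rows downward; lengths in mm; the calibration is good to about 2 mm. A picture is of the moment at which its call begins: read the wrist's pose just before it. get_calibration takes no time and is no camera call.
- manip.job_done(): hands the job in, once; it reports no verdict.
The state is a dict: "time": time; "qpos": joint angles; "joint_vel": joint speeds; "effort": joint torques, N m; "eef_pos": TCP position; "orientation": TCP orientation; "ft_force": force on the tool from outside, world axes, zero at the start; "moment": the same for the moment, N m; "opening": opening from 0.0 (shut) to 1.0 (fully open).
Only numpy, scipy, OpenCV 4.12 (cv2) and the standard library are available. Lean on these libraries where they do the work, as an engineer would, in place of code of your own. Each camera call takes 0.05 s, during which the arm holds its last target.

TASK

The big black knob has come off the office amplifier: pick it up from the desk, turn it so that its white pointer agrees with the white mark beside the D-shaped brass shaft, and push it all the way onto the shaft. Then keep pressing it down so that the springy shaft is held well in, as one holds a power switch, and finish like that, still holding the knob pressed: do not let go. Leave the other things on the desk where they are.

Things in the scene. Friction and masses are not known exactly. Their poses are not given: they have to be found in the camera images.
- knob: Loose black knob, 45 g, upright on the desk. Origin: centre of its underside; z up its axis, x to its pointer. Round skirt 44 mm diameter, z 0-18 mm; on it a bar grip 42 mm long (x), 14 mm wide (y), z 18-38 mm, to be pinched across the 14 mm. White line on the bar's +x half: the pointer. Starts in one of three places (swapped with jar and cup), pointer within 1.2 rad of world +x
- knob_bore (a point): Closed end of the D-shaped bore in the knob's underside: on the knob's axis, 14 mm above the underside; axes as the knob's. Bore 14 mm deep, 15.6 mm diameter, its flat 4.3 mm from the axis on the +x (pointer) side, mouth chamfered 1.5 mm. It meets the shaft's top when the knob is fully on
- knob_pointer (a point): Pointer tip on the knob: at its local (21, 0, 38) mm
- shaft_top (a point): Centre of the top face of the amplifier's upright brass D-shaft, 84 mm above the desk when not pressed; z up, x from the axis towards the shaft's flat (and the white mark on the black 44 mm disc at its foot). Diameter 14 mm, flat 3.5 mm from the axis, 24 mm tall, top edge chamfered 2 mm. Fits the bore with 0.8 mm to spare all round, pointer on the flat's side only, about 0.1 rad of play
- shaft (a joint): How far the shaft is pressed straight down into the amplifier: 0 free to 0.006 m fully in. A spring pushes it up: 3 N to start it moving, 9 N fully in; it comes back when released. Knob fully on: its underside is 10 mm above the amplifier's top, 4 mm with the shaft fully in
- spindle (a joint): Turn of the shaft about the vertical relative to the amplifier, rad, counterclockwise from above positive, -1.2 to 1.2, starting within 0.6; the flat faces the amplifier's +x side at 0. Stiff: it takes 0.12 N m to turn and stays where it is
- amp: The amplifier: grey box 200 (its x) by 260 (its y) by 60 mm high, fixed to the desk. Origin: centre of its underside, z up; its front (-x) faces the robot, turned by up to 0.35 rad. The shaft stands at its local (-45, 0) mm. Two small grey knobs, 26 mm diameter and 18 mm high, stay on its top at local (-45, -95) and (-45, 95) mm
- red_jar: Bystander: small jar with a red cap, 42 mm diameter, 55 mm tall; origin at the centre of its underside
- clay_cup: Bystander: open clay cup, 56 mm diameter, 45 mm tall; origin at the centre of its underside
- tumbler: Bystander: steel tumbler, 72 mm diameter, 110 mm tall; origin at the centre of its underside
- copper_pot: Bystander: round copper pot, 96 mm diameter, 74 mm tall; origin at the centre of its underside
- stapler: Bystander: grey and white stapler, 135 by 36 by 55 mm; origin at the centre of its underside
- paperweight: Bystander: green glass paperweight, 64 mm diameter, 40 mm tall; origin at the centre of its underside

How it is judged (in metres and radians):
On the way, in this order (a step that is already met when the one before it is completed fails the run):
1. the knob is lifted clear of the desk in the fingers (height (world z) of knob above 0.03 m and contact force between the fingers and knob above 1.5 N), for 0.1 s.
2. the knob is all the way on the shaft, pointer on the side of the flat (z of knob_bore in the frame of shaft_top between -0.003 and 0.0025 m and horizontal distance between knob_bore and shaft_top below 0.003 m and x of knob_pointer in the frame of shaft_top above 0.017 m and angle between the x axis of knob and the x axis of shaft_top, either way round below 0.25 rad and angle between knob's own z axis and vertical below 0.12 rad), for 0.2 s.
At the end, for the whole second after the job is handed in: The knob is upright and fully on the shaft (bore end within 2.5 mm of the shaft's top, axes within 3 mm, pointer towards the flat within 0.25 rad), the fingers still bear on it (over 1.5 N) and hold the shaft pressed in by more than 2.5 mm of its 6 mm, at rest (all of step 2 and value of joint shaft above 0.0025 m and contact force between the fingers and knob above 1.5 N and linear speed of knob below 0.02 m/s); the arm keeps its last pose, push and grip.
It fails at once if one of the other things on the desk (jar, cup, tumbler, pot, stapler, paperweight) is moved by more than 25 mm or tipped (distance of any of red_jar, clay_cup, tumbler, copper_pot, stapler, paperweight from where it was at the start of the episode above 0.025 m or angle between any of red_jar, clay_cup, tumbler, copper_pot, stapler, paperweight's own z axis and vertical above 0.5 rad).
It also fails if it takes over 43 s, if anything falls off the work surface, if the arm or the gripper's body presses on something with over 40 N, if the wrist force passes 120 N, or if a joint passes its speed limit or range.

## Working session

There is one attempt and no reset: what is moved stays moved. The work goes in short steps, Python scripts to look and compute and a tool call to move; the robot and the scene stay as the last step left them, time stands still between calls to the robot, and variables do not carry over. Pictures are saved under pics/ and viewed, and the job is handed in when it is done.

Besides the shell and the picture viewer there is one more tool, called as a command line: name --pt "numbers of a row" for each row, then --argument value for the rest. servo_tool: Moves the arm, as the interface text tells. Its arguments: {"type":"object","properties":{"targets":{"type":"array","items":{"type":"array","items":{"type":"number"}}},"squeeze":{"type":"number"}},"required":["targets"]}

```bash
mkdir -p pics; cat > h.py <<'E'
from rig import manip
import numpy as np, cv2
def snap(n,f):
    p,d=manip.snapshot(n); np.savez('%s.npz'%f,p=p,d=d); cv2.imwrite('pics/%s.png'%f,p[:,:,::-1]); return p,d
def cam(n,state=None):
    c=manip.get_calibration(n); f=200/np.tan(np.radians(c['vertical_fov']/2))
    if 'R' in c: R=np.array(c['R']);t=np.array(c['t'])
    else:
        T=np.array(c['tool_from_camera']); Rt=np.array(state['orientation']); p=np.array(state['eef_pos'])
        Rw=Rt@T[:3,:3]; pw=Rt@T[:3,3]+p; R=Rw.T; t=-R@pw
    return f,c['cx'],c['cy'],R,t
def ray(C,u,v,z):
    f,cx,cy,R,t=C; o=-R.T@t; d=R.T@np.array([(u-cx)/f,(v-cy)/f,1]); return o+d*(z-o[2])/d[2]
def proj(C,X):
    f,cx,cy,R,t=C; q=R@np.array(X)+t; return np.array([cx+f*q[0]/q[2],cy+f*q[1]/q[2]])
def cloud(C,d):
    f,cx,cy,R,t=C; v,u=np.mgrid[:400,:640]; q=np.stack([(u-cx)/f*d,(v-cy)/f*d,d],-1); return (q-t)@R
E
python3 - <<'E'
from h import *
s=manip.read_state();print(s)
for n in('scene','top'): print(n,manip.get_calibration(n)); snap(n,n+'0')
print(manip.get_calibration('wrist'))
E
```

```text
{'time': 0.0, 'qpos': array([ 5.89866475e+01,  2.83157975e+01,  7.71292225e+01,  1.92820936e-03,
        7.46275928e+01, -5.47217443e+00]), 'joint_vel': array([ 0.02425501,  0.11534552,  0.00339405,  0.06143649, -0.05180134,
        0.0697424 ]), 'effort': array([ 8.68520283e-05, -8.82167816e+01, -3.83871353e+01,  5.42635632e-05,
        9.85017163e-03,  1.20429797e-05]), 'eef_pos': array([269.27283835, 563.60464072, 230.67797466]), 'orientation': array([[-9.02271739e-01,  4.31167307e-01, -6.80788195e-04],
       [ 4.31167817e-01,  9.02271118e-01, -1.06944414e-03],
       [ 1.53146176e-04, -1.25846319e-03, -9.99999196e-01]]), 'ft_force': array([ 0.15145791,  0.86823966, -0.34946899]), 'moment': array([-0.01809464, -0.02832648, -0.02603517]), 'opening': 1.0021162150528773}
scene {'vertical_fov': 46.6814918489826, 'cx': 315.5200530738201, 'cy': 191.0614538650113, 'R': array([[-0.48112331,  0.87665186,  0.00136946],
       [ 0.60427294,  0.33276748, -0.72396134],
       [-0.63511777, -0.34748714, -0.68983919]]), 't': array([ 290.63157202, -279.38644227, 1586.27251459])}
top {'vertical_fov': 43.484363483672894, 'cx': 314.0401252253262, 'cy': 191.90491411540302, 'R': array([[-0.01338076, -0.99989692,  0.00520644],
       [-0.99081535,  0.01255817, -0.13463741],
       [ 0.13455815, -0.00696017, -0.99088125]]), 't': array([ -16.31299069,  571.30211196, 1651.10769963])}
{'vertical_fov': 59.64413795011503, 'cx': 317.84790264264916, 'cy': 198.8568615192506, 'tool_from_camera': array([[-3.03679473e-04, -9.48874259e-01, -3.15654160e-01,
         8.20781562e+01],
       [ 9.99999949e-01, -3.19422880e-04, -1.86060898e-06,
         1.40134383e+00],
       [-9.90616769e-05, -3.15654144e-01,  9.48874308e-01,
        -1.41607348e+02],
       [ 0.00000000e+00,  0.00000000e+00,  0.00000000e+00,
         1.00000000e+00]])}
```

View pics/scene0.png

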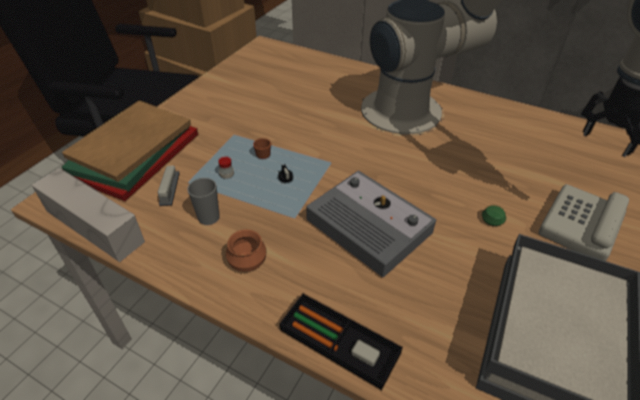

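View pics/top0.png

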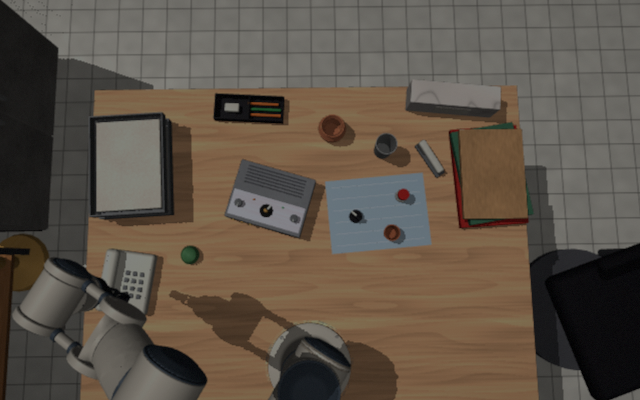

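The top view shows the knob near (356,216), with the jar at (403,195) and the cup at (392,232). The shaft disc is near (266,210), between the small knobs at (240,203) and (294,218).

```bash
python3 - <<'E'
from h import *
z=np.load('top0.npz');C=cam('top');p=z['p'];d=z['d'];W=cloud(C,d)
for n,u,v,h in(('knob',356,216,25),('shaft',266,210,75),('jar',403,195,55),('cup',392,232,45),('kl',240,203,78),('kr',294,218,78),('pw',190,255,30)): print(n,ray(C,u,v,h).round(),W[v,u].round())
c1=cv2.resize(p[180:250,220:310],None,fx=4.4,fy=4.4*1,interpolation=cv2.INTER_CUBIC)
c2=cv2.resize(p[180:250,320:410],None,fx=4.4,fy=4.4,interpolation=cv2.INTER_CUBIC)
cv2.imwrite('pics/z1.png',np.hstack([c1,c2])[:,:,::-1])
E
```

```text
knob [ 489. -164.   25.] [ 488. -163.   41.]
shaft [508. 135.  75.] [507. 134.  85.]
jar [ 555. -320.   55.] [ 554. -319.   63.]
cup [ 432. -281.   45.] [ 435. -287.    6.]
kl [532. 220.  78.] [533. 220.  74.]
kr [481.  43.  78.] [480.  43.  80.]
pw [366. 392.  30.] [366. 391.  34.]
```

View pics/z1.png

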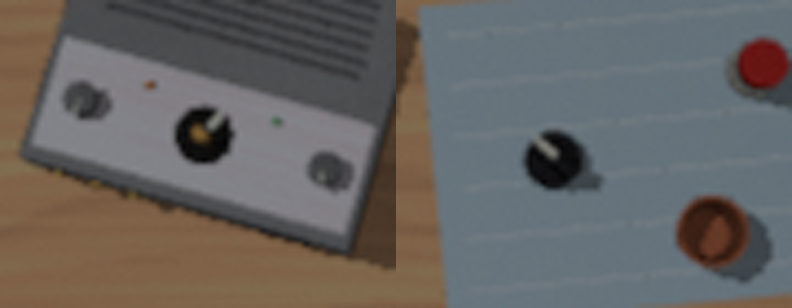

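servo_tool --pt "6 -10.7 -0.5 0 0" --pt "12 -21.4 -1 0 0" --pt "18 -32.1 -1.5 0 0" --pt "23.9 -42.9 -2 0 0" --pt "23.9 -42.9 -2 0 0" --pt "23.9 -42.9 -2 0 0" --pt "23.9 -42.9 -2 0 0" --pt "23.9 -42.9 -2 0 0" --pt "23.9 -42.9 -2 0 0" --pt "23.9 -42.9 -2 0 0" --pt "23.9 -42.9 -2 0 0"

```text
time: 1.48
eef_pos: [507.7, 135.6, 210.7]
orientation: [[-0.903, 0.43, -0.001], [0.43, 0.903, -0.001], [0.0, -0.001, -1.0]]
ft_force: [0.0, 0.5, -0.2]
opening: 1.003
```

```bash
python3 - <<'E'
from h import *
import pickle
s=manip.read_state();print(s['eef_pos'],s['joint_vel'].round(1));pickle.dump(s,open('w1.pkl','wb'));snap('wrist','w1')
E
```

```text
[507.72907454 135.55714967 210.73004051] [ 0.3  0.  -0.   0.  -0.1 -0.2]
```

View pics/w1.png

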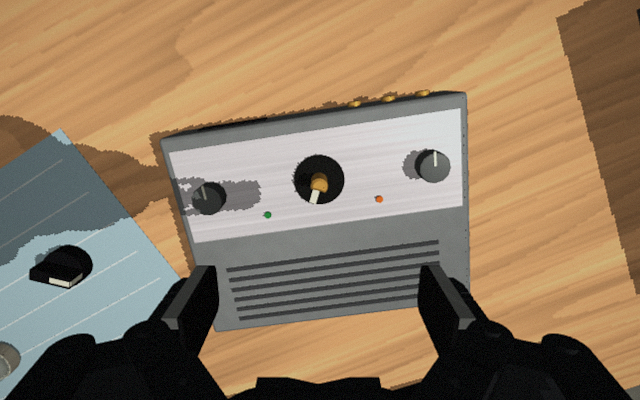

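The shaft top is near (320,180) on the black disc, with its white mark below at (316,196). The two small knobs are at (209,198) and (433,166).

```bash
python3 - <<'E'
from h import *
import pickle
s=pickle.load(open('w1.pkl','rb'));z=np.load('w1.npz');C=cam('wrist',s);p=z['p'];d=z['d']
W=cloud(C,d)
# disc dark
roi=np.zeros((400,640),bool);roi[145:215,285:352]=1
m=p.astype(int)
dark=(m.max(2)<60)&roi
n,l,st,ce=cv2.connectedComponentsWithStats(dark.astype(np.uint8));print(st[1:],ce[1:])
u8=(roi&((m.max(2)<60)|(m[...,0]-m[...,2]>40))).astype(np.uint8)
cs,_=cv2.findContours(dark.astype(np.uint8),0,2);c=max(cs,key=cv2.contourArea);hull=cv2.convexHull(c)
e=cv2.fitEllipse(hull);print('disc',e)
for zz in(60,62): print(ray(C,*e[0],zz))
br=(m[...,0]-m[...,2]>40)&roi
v,u=np.nonzero(br);print('brass',len(u),u.min(),u.max(),v.min(),v.max(),'z',W[...,2][br].round(0).min(),np.percentile(W[...,2][br],[5,50,95]))
top=br&(W[...,2]>80);v,u=np.nonzero(top);print('top',len(u),W[top].mean(0),W[top].min(0),W[top].max(0))
wh=(m.min(2)>140)&roi
ln,l,st,ce=cv2.connectedComponentsWithStats(wh.astype(np.uint8))
for i in range(1,ln):
  if st[i][4]>20: print('white',st[i],ce[i],ray(C,*ce[i],61))
cv2.imwrite('pics/z2.png',cv2.resize(p[140:220,270:370],None,fx=7,fy=7,interpolation=cv2.INTER_NEAREST)[:,:,::-1])
E
```

```text
[[ 294  155   50   49 1537]] [[318.75081327 177.34417697]]
disc ((318.5076904296875, 179.09243774414062), (48.22955322265625, 49.96771240234375), 92.49461364746094)
[505.84318451 138.45346347  60.        ]
[505.35422134 138.68458532  62.        ]
brass 267 310 327 173 192 z 61.0 [62.07591707 81.89437831 83.79452972]
top 182 [504.02124313 139.48040355  83.95178207] [434.36331845 132.09089981  80.09090017] [511.7773979  172.24038194 352.37321367]
white [ 285  145   67   70 2748] [317.6088064  180.40902475] [506.32767714 137.36116578  61.        ]
```

View pics/z2.png

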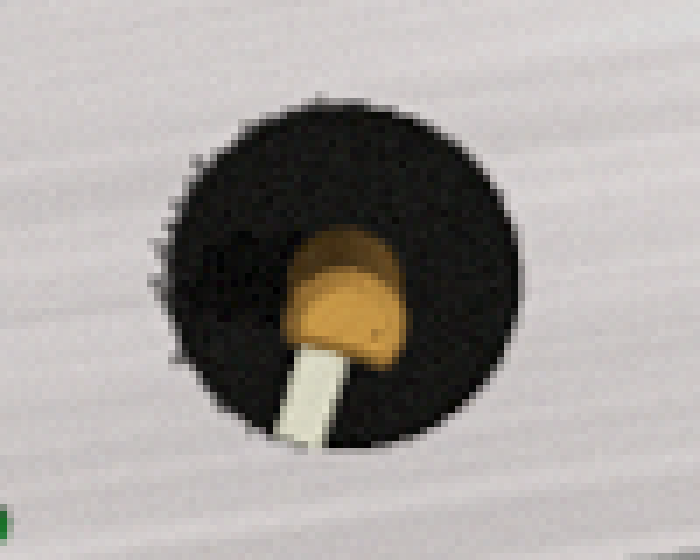

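```bash
python3 - <<'E'
from h import *
import pickle
s=pickle.load(open('w1.pkl','rb'));C=cam('wrist',s)
P=lambda x,y,z: ray(C,270+(x+.0)/7-.5,140+y/7-.5,z)
c=ray(C,319.2,185.6,84);print('shaft top',c, 'disc',ray(C,318.5,178.8,61))
ang=lambda v:np.degrees(np.arctan2(v[1],v[0]))
print('mark',ang(P(301,443,61)-P(322,350,61)), 'mark end-from disc c',ang(P(301,443,61)-ray(C,318.5,178.8,61)),'flat normal',ang(P(395,368,84)-P(290,343,84)))
a=ray(C,209,198,78);b=ray(C,433,166,78);print(a,b,(a+b)/2,ang(b-a)-90)
W=cloud(C,np.load('w1.npz')['d']);print(W[165,433],W[198,209], W[160,335],W[184,320])
E
```

```text
shaft top [505.07812039 139.41199213  84.        ] disc [505.36003294 138.67526919  61.        ]
mark -37.80215328694392 mark end-from disc c -39.05443460078833 flat normal 50.55777381873905
[477.06249026  51.68997219  78.        ] [531.16915061 228.22990147  78.        ] [504.11582043 139.95993683  78.        ] -17.03946312874669
[530.4537813  228.54173368  77.82448041] [477.18896324  51.33290743  77.18731917] [496.65321654 158.36715818  60.22358179] [504.53796378 140.38476067  82.51285381]
```

servo_tool --pt "-0.4 -6 -1 1.0 0" --pt "-0.8 -12 -2 2 0" --pt "-1.2 -18 -3 3 0" --pt "-1.6 -24 -4 4 0" --pt "-1.9 -30 -5 5 0" --pt "-1.9 -30 -5 6 0" --pt "-1.9 -30 -5 7 0" --pt "-1.9 -30 -5 7 0" --pt "-1.9 -30 -5 7 0" --pt "-1.9 -30 -5 7 0"

```text
time: 2.78
eef_pos: [488.9, -163.8, 160.9]
orientation: [[-0.713, -0.701, 0.001], [-0.701, 0.713, -0.001], [0.0, -0.001, -1.0]]
ft_force: [-0.4, 0.3, 0.8]
opening: 1.003
```

```bash
python3 - <<'E'
from h import *
import pickle
s=manip.read_state();print(s['eef_pos'],s['joint_vel'].round(1),s['qpos']);pickle.dump(s,open('w2.pkl','wb'));p,d=snap('wrist','w2')
C=cam('wrist',s)
u,v=proj(C,[489,-164,30]).astype(int);print(u,v)
u0=max(u-60,0);v0=max(v-50,0);print(u0,v0)
cv2.imwrite('pics/z3.png',cv2.resize(p[v0:v0+100,u0:u0+120],None,fx=6,fy=6,interpolation=cv2.INTER_NEAREST)[:,:,::-1])
E
```

```text
[ 488.9107126  -163.81823062  160.85304882] [-0.2  0.  -0.1 -0.  -0.  -0.1] [-2.51367924e+01  2.45457449e+01  9.73735394e+01 -4.51474970e-02
  5.80237067e+01 -1.59635802e+02]
316 186
256 136
```

View pics/z3.png

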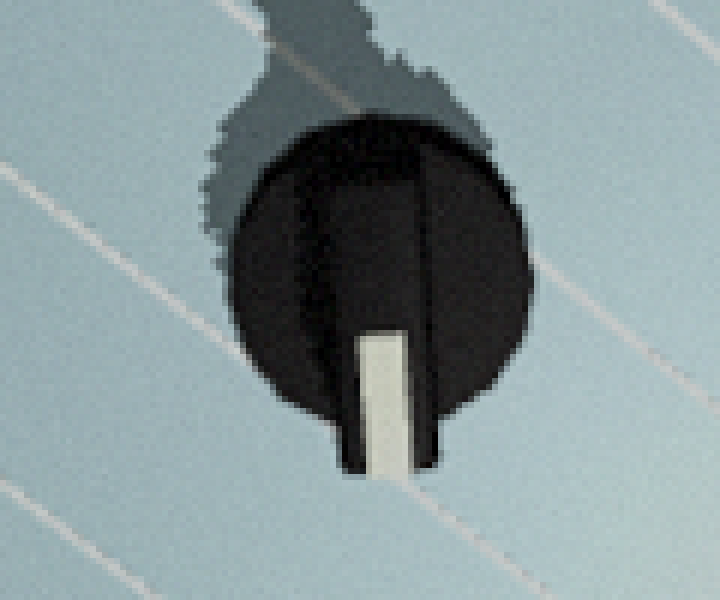

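View pics/w2.png

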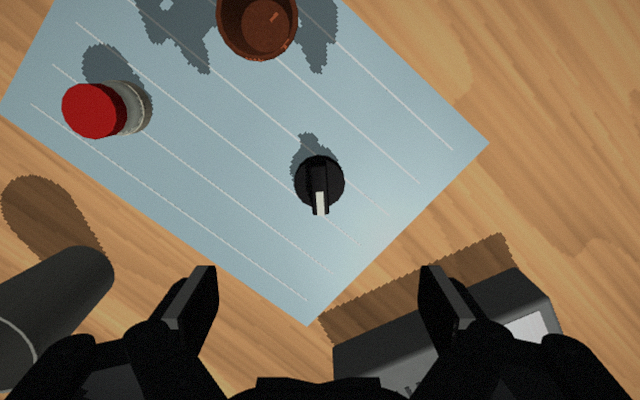

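```bash
python3 - <<'E'
from h import *
import pickle
s=pickle.load(open('w2.pkl','rb'));C=cam('wrist',s);z=np.load('w2.npz');p=z['p'].astype(int);d=z['d'];W=cloud(C,d)
roi=np.zeros((400,640),bool);roi[150:225,285:352]=1
wh=roi&(p.min(2)>100)&(abs(p[...,0]-p[...,2])<40)&(p[...,2]<p[...,0]+8)
n,l,st,ce=cv2.connectedComponentsWithStats(wh.astype(np.uint8));i=1+st[1:,4].argmax();m=l==i;v,u=np.nonzero(m)
print(st[i],ce[i])
pts=np.array([ray(C,a,b,38) for a,b in zip(u,v)]);c0=pts.mean(0);U,S,V=np.linalg.svd(pts-c0);dr=V[0]
dr=dr*np.sign(dr[0]);a=np.degrees(np.arctan2(dr[1],dr[0]));q=(pts-c0)@dr;print('yaw',a,'len',q.min(),q.max(), 'tip',c0+dr*q.max(),'axis',c0+dr*(q.max()-21))
dk=roi&(p.max(2)<62)
t=dk&(W[...,2]>34)&(W[...,2]<44);X=W[t];print('bar top',len(X),X.mean(0),X.min(0),X.max(0))
t=dk&(W[...,2]>14)&(W[...,2]<23);X=W[t];print('skirt',len(X),(X.min(0)+X.max(0))/2,X.max(0)-X.min(0))
print('jaw',np.degrees(np.arctan2(s['orientation'][1,1],s['orientation'][0,1])))
# skirt circle
(cu,cv_),r=cv2.minEnclosingCircle(np.argwhere(dk&(W[...,2]<24)&(W[...,2]>5))[:,::-1].astype(np.float32));print(cu,cv_,r,ray(C,cu,cv_,18))
E
```

```text
[316 191  18  34 204] [320.40196078 204.40196078]
yaw 54.7201557215919 len -10.928436941361348 18.487707459310307 tip [ 506.2442692  -137.59772392   38.        ] axis [ 494.11528902 -154.74088115   38.        ]
bar top 669 [ 485.16905556 -165.29976064   36.69163982] [ 469.97709799 -181.24387005   34.10171072] [ 505.65077651 -143.32923383   38.720873  ]
skirt 1158 [ 488.02211242 -162.32312455   18.47862911] [43.32497717 43.17506719  8.83993668]
jaw 134.52290826734136
318.43023681640625 181.12791442871094 25.956527709960938 [ 486.79266741 -163.57275516   18.        ]
```

```bash
python3 - <<'E'
from h import *
import pickle
s=pickle.load(open('w2.pkl','rb'));C=cam('wrist',s)
P=lambda x,y,z=38: ray(C,256+x/6-.5,136+y/6-.5,z)
a=P(382,332);b=P(390,478);d=b-a;L=np.hypot(*d[:2]);print('yaw',np.degrees(np.arctan2(d[1],d[0])),L,'axis',b-d/L*21,'tip',b)
# bar right edge
for q in((420,165,438,460),(355,335,365,478),(407,332,414,470)):
  d=P(*q[2:])-P(*q[:2]);print(np.degrees(np.arctan2(d[1],d[0])))
print(P(381,265,18))
E
```

```text
yaw 47.57350993418706 20.66695290106507 axis [ 487.89383105 -161.6768823    38.        ] tip [ 502.06134943 -146.17586868   38.        ]
48.326716047734
48.166627864557974
47.56577583111896
[ 485.54510628 -164.12594278   18.        ]
```

servo_tool --pt "-0.14 0.13 -4 0.33 0" --pt "-0.14 0.13 -8 0.33 0" --pt "-0.14 0.13 -11 0.33 0" --pt "-0.14 0.13 -13 0.33 0" --pt "-0.14 0.13 -13.9 0.33 0" --pt "-0.14 0.13 -13.9 0.33 0" --pt "-0.14 0.13 -13.9 0.33 0" --squeeze 50

```text
time: 3.7
eef_pos: [488.0, -162.8, 22.6]
orientation: [[-0.671, -0.741, 0.002], [-0.741, 0.671, -0.002], [-0.0, -0.002, -1.0]]
ft_force: [-1.1, -0.2, 0.4]
opening: 0.998
```

servo_tool --pt "0 0 -0.1 0 100" --pt "0 0 -0.1 0 180" --pt "0 0 -0.1 0 230" --pt "0 0 -0.1 0 255" --pt "0 0 -0.1 0 255" --pt "0 0 -0.1 0 255" --pt "0 0 -0.1 0 255" --pt "0 0 -0.1 0 255" --squeeze 50

```text
time: 4.7
eef_pos: [488.0, -162.8, 21.8]
orientation: [[-0.671, -0.741, 0.002], [-0.741, 0.671, -0.002], [-0.0, -0.002, -1.0]]
ft_force: [-0.7, 1.2, 5.3]
opening: 0.148
```

servo_tool --pt "0 0 2 0 255" --pt "0 0 5 0 255" --pt "0 0 9 0 255" --pt "0 0 13 0 255" --pt "0 0 15 0 255" --pt "0 0 15 0 255" --pt "0 0 15 0 255" --pt "0 0 15 0 255"

```text
time: 5.7
eef_pos: [487.5, -162.6, 170.8]
orientation: [[-0.671, -0.741, 0.0], [-0.741, 0.671, -0.001], [0.0, -0.001, -1.0]]
ft_force: [-0.2, -1.0, -1.4]
opening: 0.151
```

```bash
python3 - <<'E'
from h import *
import pickle
s=manip.read_state();print(s['eef_pos'],s['opening'],s['ft_force']);pickle.dump(s,open('w3.pkl','wb'));p,d=snap('wrist','w3')
E
```

```text
[ 487.50685222 -162.58828509  170.81224227] 0.15065302342996564 [-0.23430084 -0.98118849 -1.37759472]
```

View pics/w3.png

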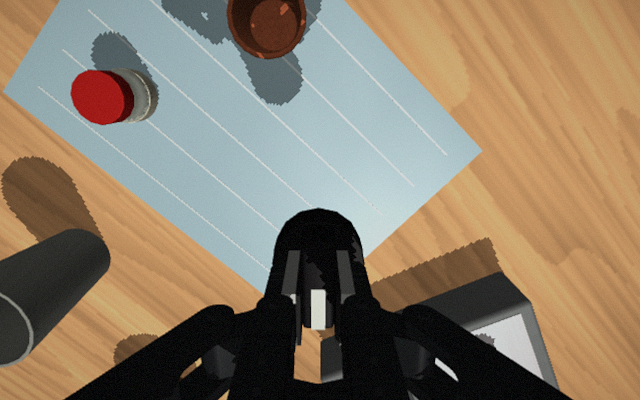

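The knob sits in the fingers, with its pointer at (318,308) and the skirt's far edge at (319,209). I'll measure the in-hand offset along the bar next.

```bash
python3 - <<'E'
from h import *
import pickle
s=pickle.load(open('w3.pkl','rb'));C=cam('wrist',s);z=np.load('w3.npz');p=z['p'];d=z['d'];W=cloud(C,d)
R=s['orientation'];T=(W-s['eef_pos'])@R   # tool coords
for v in (300,310,320,326): print(v,T[v,318].round(1))
for v in (205,208,210,212,216,222,230,240,250): print(v,T[v,318].round(1),p[v,318])
for v in (235,245,255):
  r=p[v].max(1)<60; u=np.nonzero(r[240:400])[0]+240; print(v,u.min(),u.max(),T[v,u.min()+2].round(1),T[v,u.max()-2].round(1))
g=np.clip(p[190:350,240:400].astype(float)*3,0,255).astype(np.uint8)
cv2.imwrite('pics/z4.png',cv2.resize(g,None,fx=3.7,fy=3.7,interpolation=cv2.INTER_NEAREST)[:,:,::-1])
E
```

```text
300 [ -6.5   1.5 -16.1]
310 [-11.9   1.5 -15.4]
320 [-17.1   1.5 -15.3]
326 [-20.3   1.5 -15.2]
205 [-29.9   1.4 170.5] [186 207 212]
208 [21.1  1.5 21.1] [43 48 48]
210 [20.9  1.5 18.8] [2 2 9]
212 [21.4  1.5 14.5] [5 6 5]
216 [20.9  1.5 10.6] [2 0 4]
222 [20.1  1.5  5.1] [ 7  6 10]
230 [20.   1.5 -3.6] [ 8  6 11]
240 [ 19.8   1.5 -13.3] [11 10 10]
250 [ 16.5   1.5 -15.7] [0 0 1]
235 279 357 [ 12.5 -15.8   7.8] [11.5 19.   9.9]
245 276 360 [  8.7 -17.    4.9] [ 8.4 20.1  5.6]
255 274 362 [  3.5 -18.2   5. ] [ 3.5 21.1  5. ]
```

View pics/z4.png

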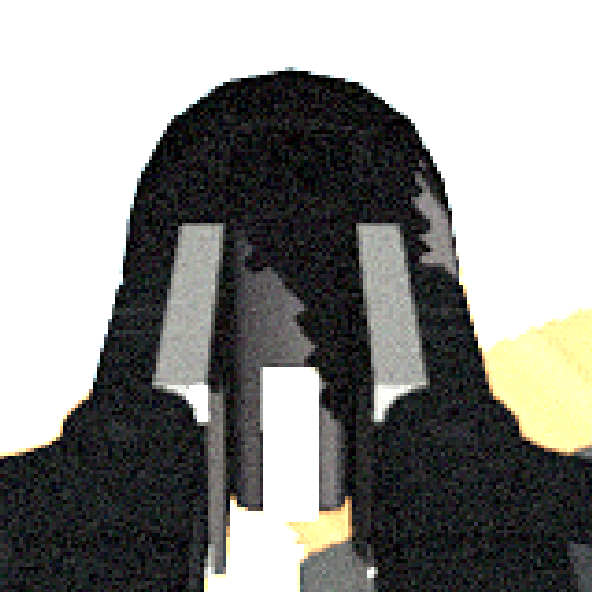

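servo_tool --pt "0.4 5 0 -1 255" --pt "0.8 10 0 -2 255" --pt "1.2 15 -0.5 -3 255" --pt "1.5 20 -1 -4 255" --pt "1.69 25 -1.5 -5 255" --pt "1.69 30.06 -2 -6 255" --pt "1.69 30.06 -3 -7 255" --pt "1.69 30.06 -4 -8 255" --pt "1.69 30.06 -4.5 -8.65 255" --pt "1.69 30.06 -4.9 -8.65 255" --pt "1.69 30.06 -4.9 -8.65 255" --pt "1.69 30.06 -4.9 -8.65 255"

```text
time: 7.25
eef_pos: [504.5, 138.0, 122.0]
orientation: [[-0.782, 0.624, -0.001], [0.624, 0.782, -0.0], [0.0, -0.001, -1.0]]
ft_force: [0.4, 0.1, -0.2]
opening: 0.149
```

```bash
python3 - <<'E'
from h import *
import pickle
s=manip.read_state();print(s['eef_pos'],s['opening'],s['ft_force'],s['moment'],np.degrees(np.arctan2(s['orientation'][1,1],s['orientation'][0,1])));pickle.dump(s,open('w4.pkl','wb'));p,d=snap('wrist','w4')
q,_=snap('scene','s4')
u,v=proj(cam('scene'),[504,138,100]).astype(int);print(u,v)
a=cv2.resize(q[v-40:v+40,u-50:u+50],None,fx=5,fy=5,interpolation=cv2.INTER_CUBIC)
b=np.clip(cv2.resize(p[180:340,220:420],None,fx=2.5,fy=2.5).astype(float)*2,0,255).astype(np.uint8)
cv2.imwrite('pics/z5.png',cv2.resize(np.vstack([np.hstack([a,]),]),None,fx=1,fy=1)[:,:,::-1]);cv2.imwrite('pics/z5w.png',b[:,:,::-1])
E
```

```text
[504.54841651 137.95358734 121.97183912] 0.1487677522251421 [ 0.38196008  0.13669779 -0.23493924] [-0.03257746  0.03082692 -0.01599842] 51.420085925782764
383 190
```

View pics/z5.png

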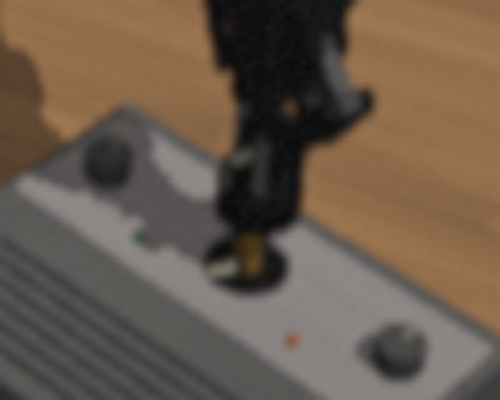

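View pics/z5w.png

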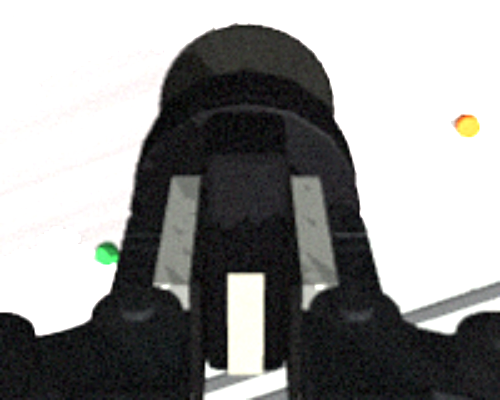

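```bash
python3 - <<'E'
from h import *
import pickle
C=cam('scene')
for X in((504.5,138,108.5),(504.5,138,72),(504.5,138,61)): print((proj(C,X)-[333,150])*5)
s=pickle.load(open('w4.pkl','rb'));C=cam('wrist',s);p=np.load('w4.npz')['p'].astype(int);W=cloud(C,np.load('w4.npz')['d'])
m=(p.max(2)<75)
pts=[]
for u in range(287,352,3):
  col=m[:,u]; v=np.nonzero(col[170:240])[0]
  if len(v): 
    v0=170+v[0]; pts.append(ray(C,u,v0-.5,61)) if W[v0+1,u,2]<70 else None
pts=np.array(pts);print(len(pts))
A=np.c_[2*pts[:,:2],np.ones(len(pts))];b=(pts[:,:2]**2).sum(1);x=np.linalg.lstsq(A,b,rcond=None)[0];print(x[:2],np.sqrt(x[2]+x[0]**2+x[1]**2))
from scipy.optimize import least_squares
r=least_squares(lambda c:np.hypot(*(pts[:,:2]-c).T)-22,[505,138]);c=np.array([*r.x,61]);print(c,abs(r.fun).max());print('tool',(c-s['eef_pos'])@s['orientation'])
E
```

```text
[255.29554347 190.7938036 ]
[247.81022156 243.52530806]
[245.6172363  258.97413092]
22
[505.79477693 138.47226899] 21.746737432393488
[506.02407279 138.28260181  61.        ] 0.6928288639066054
tool [-0.96709991  1.22590225 60.97059012]
```

servo_tool --pt "0.08 -0.06 0 0 255" --pt "0.08 -0.06 -0.6 0 255" --pt "0.08 -0.06 -1.1 0 255" --pt "0.08 -0.06 -1.5 0 255" --pt "0.08 -0.06 -1.8 0 255" --pt "0.08 -0.06 -2.0 0 255" --pt "0.08 -0.06 -2.1 0 255"

```text
time: 8.22
eef_pos: [505.6, 137.4, 101.1]
orientation: [[-0.781, 0.624, -0.0], [0.624, 0.781, -0.0], [-0.0, -0.0, -1.0]]
ft_force: [0.4, -1.2, 1.1]
opening: 0.149
```

servo_tool --pt "0 0 -0.2 0 255" --pt "0 0 -0.4 0 255" --pt "0 0 -0.6 0 255" --pt "0 0 -0.75 0 255" --pt "0 0 -0.75 0 255"

```text
time: 8.85
eef_pos: [505.7, 137.3, 93.5]
orientation: [[-0.781, 0.624, 0.0], [0.624, 0.781, -0.0], [-0.0, -0.0, -1.0]]
ft_force: [3.0, -2.2, -1.7]
opening: 0.151
```

servo_tool --pt "0.05 -0.04 0 0 255" --pt "0.05 -0.04 -0.1 0 255" --pt "0.05 -0.04 -0.2 0 255" --pt "0.05 -0.04 -0.2 0 255" --pt "0.05 -0.04 -0.2 0 255" --pt "0.05 -0.04 -0.2 0 255"

```text
time: 9.6
eef_pos: [506.1, 136.9, 91.5]
orientation: [[-0.781, 0.624, -0.0], [0.624, 0.781, -0.0], [-0.0, -0.0, -1.0]]
ft_force: [-1.3, -0.1, 2.2]
opening: 0.151
```

```bash
python3 - <<'E'
from h import *
s=manip.read_state();print(s['eef_pos'],s['opening'],s['ft_force'],s['moment'])
q,_=snap('scene','s5')
a=cv2.resize(q[150:230,333:433],None,fx=5,fy=5,interpolation=cv2.INTER_CUBIC)
cv2.imwrite('pics/z6.png',a[:,:,::-1])
E
```

```text
[506.1275012  136.93518568  91.50354251] 0.15083764474881822 [-1.32489156 -0.1319773   2.2325155 ] [ 0.02778286  0.2438277  -0.01443228]
```

View pics/z6.png

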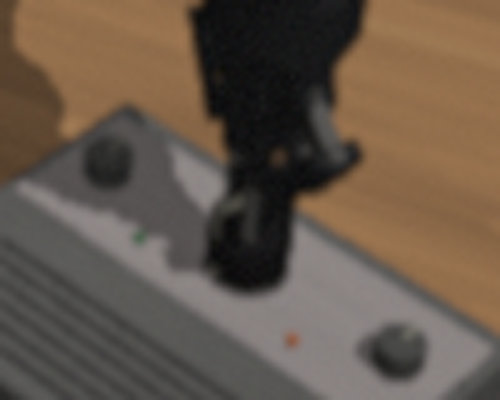

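servo_tool --pt "0 0 -0.1 0 255" --pt "0 0 -0.2 0 255" --pt "0 0 -0.3 0 255" --pt "0 0 -0.4 0 255" --pt "0 0 -0.4 0 255" --pt "0 0 -0.4 0 255" --pt "0 0 -0.4 0 255"

```text
time: 10.52
eef_pos: [506.1, 136.9, 87.6]
orientation: [[-0.781, 0.624, -0.0], [0.624, 0.781, -0.0], [-0.0, -0.0, -1.0]]
ft_force: [-1.7, 1.1, 6.4]
opening: 0.144
```

servo_tool --pt "0 0 -0.1 0 255" --pt "0 0 -0.15 0 255" --pt "0 0 -0.15 0 255" --pt "0 0 -0.15 0 255" --pt "0 0 -0.15 0 255" --pt "0 0 -0.15 0 255"

```text
time: 11.28
eef_pos: [506.1, 137.0, 86.2]
orientation: [[-0.781, 0.624, 0.0], [0.624, 0.781, -0.0], [-0.0, -0.0, -1.0]]
ft_force: [-2.1, 0.2, 7.3]
opening: 0.149
```

```bash
python3 - <<'E'
from h import *
import pickle
s=manip.read_state();print(s['eef_pos'],s['opening'],s['ft_force'],s['moment'])
snap('scene','s6');s=manip.read_state();print(s['ft_force']);p,d=snap('wrist','w6')
C=cam('wrist',s);W=cloud(C,d);T=(W-s['eef_pos'])@s['orientation']
for v in(300,310,320,324,326,328,330): print(v,T[v,318].round(1),W[v,318].round(1),p[v,318])
b=np.clip(cv2.resize(p[180:340,220:420],None,fx=3,fy=3).astype(float)*2,0,255).astype(np.uint8)
cv2.imwrite('pics/z7.png',b[:,:,::-1])
E
```

```text
[506.13048274 136.95024217  86.16756792] 0.14943261669248747 [-2.07467876  0.22930325  7.31722454] [-9.89141761e-05  4.53654131e-01 -2.28921430e-02]
[-2.04539637 -0.30969783  7.79619377]
300 [ -4.1   1.2 -16.1] [510.1 135.3 102.3] [131 131 114]
310 [ -9.7   1.2 -15.2] [514.5 131.8 101.3] [138 137 120]
320 [-14.5   1.2 -15.6] [518.2 128.8 101.8] [139 138 122]
324 [-17.5   1.2 -14.4] [520.5 126.9 100.6] [138 136 122]
326 [-17.4   1.2 -15.9] [520.4 127.  102. ] [139 138 122]
328 [-18.9   1.2 -15.3] [521.6 126.1 101.4] [138 133 117]
330 [-54.1   1.2  26.9] [549.2 104.1  59.2] [141 142 139]
```

View pics/z7.png

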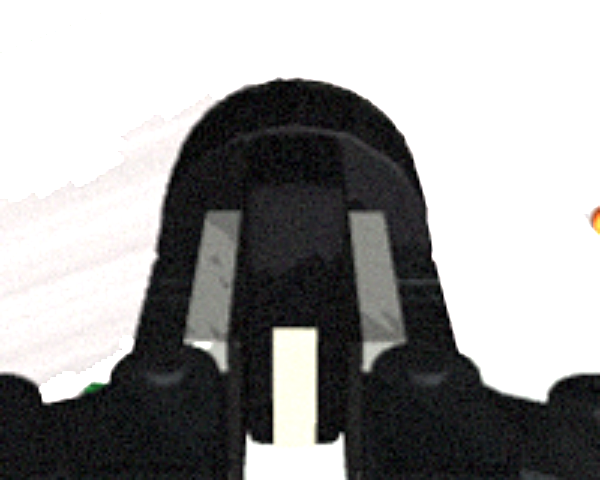

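servo_tool --pt "-0.03 0.02 0 0 255" --pt "-0.05 0.04 0 0 255" --pt "-0.05 0.04 0 0 255" --pt "-0.05 0.04 0 0 255" --pt "-0.05 0.04 0 0 255" --pt "-0.05 0.04 0 0 255"

```text
time: 12.12
eef_pos: [506.0, 137.1, 86.4]
orientation: [[-0.781, 0.624, 0.001], [0.624, 0.781, -0.001], [-0.001, -0.0, -1.0]]
ft_force: [-0.7, -3.3, 6.9]
opening: 0.153
```

```bash
python3 - <<'E'
from h import *
s=manip.read_state();print(s['eef_pos'],s['opening'],s['ft_force'],s['moment'],s['time'])
q,d2=snap('scene','s7');s=manip.read_state();print(s['ft_force']);p,d=snap('wrist','w7');s2=manip.read_state();print(s2['ft_force'],s2['eef_pos'])
C=cam('wrist',s);W=cloud(C,d);T=(W-s['eef_pos'])@s['orientation']
sl=T[262:327,312:325].reshape(-1,3);sl=sl[(abs(sl[:,2]+16)<4)]
A=np.c_[sl[:,0],sl[:,1],np.ones(len(sl))];print('bar top slope/height',np.linalg.lstsq(A,sl[:,2],rcond=None)[0],sl[:,0].min(),sl[:,0].max())
cv2.imwrite('pics/z8.png',cv2.resize(q[150:230,333:433],None,fx=6,fy=6,interpolation=cv2.INTER_CUBIC)[:,:,::-1])
E
```

```text
[506.04170885 137.09963575  86.36158987] 0.15325501037671083 [-0.73458752 -3.26293369  6.94178467] [-0.59137994  0.12887971  0.04360142] 12.125
[-1.00220869 -2.09972782  6.96995326]
[-0.94178985 -3.45099489  7.10996579] [506.03580242 137.09162124  86.37300513]
bar top slope/height [ 1.97252592e-02 -1.21755054e-02 -1.55205359e+01] -18.37239241298878 13.613229019095442
```

View pics/z8.png

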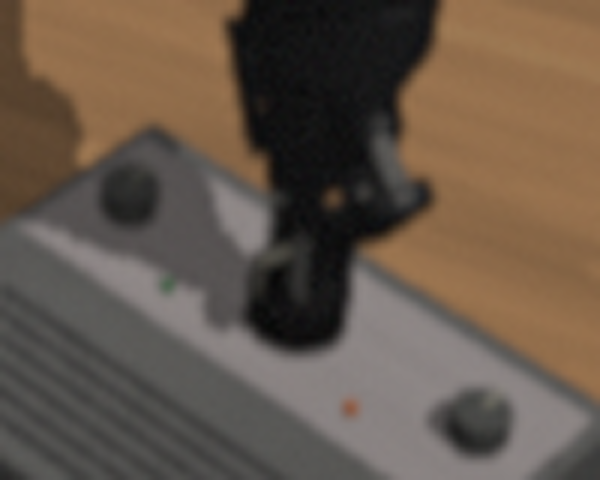

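```bash
python3 - <<'E'
from h import *
print(manip.job_done());s=manip.read_state();print(s['time'],s['eef_pos'],s['ft_force'],s['opening'])
E
```

```text
the job is handed in; nothing more can be done
None
the job is handed in; nothing more can be done
```

I picked the knob up from the desk, turned it so its pointer lines up with the shaft's mark (about -38.5° in the world), and pushed it fully onto the D-shaft. I handed the job in with the gripper still holding it pressed down at about 50 N grip. The hand-in gave no verdict, so success is my reading of the checks below.

- **Fit:** the knob's underside is about 64 mm above the desk, judged from the tool height and a wrist depth check. At that height it can only be all the way on. It stands upright to within about 0.02 rad.
- **Press depth:** geometry puts the shaft about 5–6 mm in, while the spring force of about 7 N suggests nearer 4 mm. The two disagree slightly, but both are well above the 2.5 mm needed.
- **Slip and side load:** the knob slid about 2 mm along the pads while seating. A sideways force of 2–3 N remained after a small correction.
- **Other objects:** none of my moves came near the bystanders, but I took no final picture to confirm where they are.
- **Time:** the job was handed in about 12 s into the 43 s allowed.

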